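# Vent the gut-string dry box and hold its lid ajar

## Robot

A 6-joint arm with a two-finger parallel gripper is mounted at the origin on the work surface. World frame = base frame: x ahead of the robot, y to its left, z up, the work surface at z = 0. Lengths are in m, angles in rad, forces in N, time in s.
With the tool pointing down it reaches from about 0.25 to 0.775 m from the base axis. Payload 4 kg.
Tool frame: the origin (TCP) lies midway between the tips of the shut fingers; the grasp point (between the pads) lies 19 mm behind it; z points along the fingers, x is the direction in which the jaws open and shut, and the axes are right-handed (so a half turn about z gives the same grasp; the last joint's range is limited). The gripper opens to 94 mm and grips with 3 to 60 N. Pads are 16 mm wide; open, the fingers measure 119 mm over their backs; the gripper's body (75 mm by 177 mm) begins 78 mm behind the grasp point.
Start: joints at [-1.227, 0.087, 1.371, -0, 1.684, -0.103], TCP at [0.238, -0.496, 0.206] pointing down, gripper open.
Joint ranges: [-3.1, 3.1], [-0.76, 2.03], [0.27, 2.55], [-1.08, 4.22], [0.17, 2.65], [-2.57, 2.57]. Speed limits (rad/s): [2.79, 2.79, 3.14, 3.14, 3.14, 3.14].

## Interface

Orientations are given as [roll, pitch, yaw] about the fixed x, y, z axes, in that order (R = Rz(yaw) Ry(pitch) Rx(roll)).
In Python, from bench import robot, eyes, close_job gives the robot as it stands.
- The arm moves only by the shell command python3 -m jog 'ROWS'. ROWS is JSON, a list of rows, each a list of 3 entries, a list of its own where there are three numbers: the turn, a rotation vector about the tool's x, y, z in degrees, then the shift along the tool's x, y, z in mm, then the closure, from -1 (fully open) to 1 (shut). In form: [[[wx, wy, wz], [x, y, z], claw], ...]. A call has 1 to 5 rows; each row is the pose to reach, as a shift and turn from the pose commanded when the call began, along the tool's axes at that moment; what a row does not reach only later rows make up. A row lasts 1/10 s, in which the tool goes at most 50 mm and 8.59 degrees, less where a joint would pass 70% of its speed; a pose out of reach is approached as far as the arm can. A call with a gripper value outside its range is refused whole. The fingers move at their own pace and stop on an object; the grip force is fixed at half the most. Time passes only in rows, so rows that repeat a pose let the fingers close. It gives the time, the measured TCP pose, the force and the opening at its end, in the units of the state.
- robot.get_obs(): the state, without advancing time (a new reading comes with each control period).
- eyes.snapshot(name): name is "scene" or "top"; returns (picture, depth): 480x640x3 uint8, red, green, blue; 480x640 float32, m along the optical axis (not along the pixel's ray), 0 where there is no reading.
- eyes.camera_params(name): a dict with "mtx" (3x3 intrinsics, pixels), "k1" (the pictures are not rectified: a ray, as slopes to the right and down, at radius r is drawn at 1 + k1 r^2 times it, then the intrinsics apply), "world_to_cam" (4x4, takes a point from world to camera coordinates). Camera axes: x right, y up, looking along -z (the intrinsics and any distortion apply to the point x, -y, -z); pixel columns grow to the right and rows downward; lengths in m; the calibration is good to about 2 mm. A picture is of the moment at which its call begins. camera_params takes no time and is no camera call.
- close_job(): hands the job in, once; it reports no verdict.
The state is a dict: "time": time; "joint_positions": joint angles; "qvel": joint speeds; "joint_torque": joint torques, N m; "tool_pos": TCP position; "ee_rot": TCP orientation; "wrist_force": force on the tool from outside, world axes, zero at the start; "wrist_torque": the same for the moment, N m; "width": finger opening in m.
Only numpy, scipy, OpenCV 4.12 (cv2) and the standard library are available. Lean on these libraries where they do the work, as an engineer would, in place of code of your own. Each camera call takes 0.05 s, during which the arm holds its last target. There are 200 camera calls.

## Task

The grey dry box with the blue lid keeps natural-gut racket string under a slight vacuum. Let the air in by pressing the red vent plunger on its side all the way down to its stop and letting it spring back, then take the lid by its yellow handle, break it free from the sticky seal and raise it only slightly, so that its front edge is about 40 mm up, never letting it fly wide open. Finish while still holding the lid steadily ajar by the handle, and leave the string reel, the tub and the clamp beside the box where they stand.

Things in the scene. Friction and masses are not known exactly. Their poses are not given: they have to be found in the camera images.
- dry_box: Fixed grey dry box, 200 x 220 x 80 mm (x, y, z), walls 8 mm, bolted to the bench. Origin: centre of its underside, on the bench; its x axis points from the handle (front) side to the hinge side, y along the hinge, z up. A black console 120 x 75 x 50 mm stands against its -y side and carries the red vent plunger.
- lid_angle (a joint): Hinge angle of the blue lid, 0 shut, growing as it opens (rad), a stay stops it at 0.5. The lid turns about the box's y axis through point lid_hinge; its front edge is 200 mm from the hinge, so 0.2 rad lifts the front edge 40 mm.
- lid: Blue lid, 200 x 220 x 8 mm, about 0.46 kg. Origin: middle of the hinged edge, underside; shut, its axes are the box's. A sticky seal (a sprung rubber seal bar inside the front) holds it shut: pulled up at the handle it takes 12 to 18 N, peaking in the first 3 mm; then the force drops sharply, and from about 6 to 19 mm (0.11 rad) the seal bar pushes the lid up with up to 8 N, so it pops; higher than 0.12 rad only its weight (2 to 4 N) is felt and, let go, it drops.
- handle_mid (a point): Middle of the yellow handle: a round bar 16 mm thick and 96 mm long between two black posts, lying along the box's y axis above the lid's front part, its centre line 34 mm above the lid's top with 26 mm of open space under it. Grip it from above, fingers closing along the box's x axis. 175 mm from the hinge towards -x and 42 mm above it; 122 mm above the bench with the lid shut.
- lid_hinge (a point): Point on the lid's hinge axis at the middle of the box's +x edge, 80 mm above the bench; the axis runs along the box's y.
- plunger_top (a point): Centre of the top face of the red mushroom-shaped vent plunger, 34 mm across, 88 mm above the bench when up; it lies 30 mm towards -x and 147.5 mm towards -y of the box's origin and is pressed straight down.
- plunger (a joint): Travel of the vent plunger: 0 up, 0.012 m at its stop. Its spring pushes back with 2 N at the top and 6 N at the stop, and it springs up again when let go.
- reel: Loose orange string reel standing on end, 64 mm across, 40 mm high. Origin: centre of its underside. Leave alone.
- tub: Loose green tub with a white cap, 52 mm across, 60 mm high. Origin: centre of its underside. Leave alone.
- clamp: Loose dark steel string clamp, 70 x 26 x 44 mm. Origin: centre of its underside, x along its length. Leave alone.

How it is judged:
By the outcome, as a careful person would: the job done as asked, in the order asked, and still so for the second after the job is handed in, while the arm keeps its last pose, push and grip.
It also fails if it takes over 45 s, if anything falls off the work surface, if the arm or the gripper's body presses on something with over 40 N, if the wrist force passes 120 N, or if a joint passes its speed limit or range.

## Working session

There is one attempt and no reset: what is moved stays moved. The work goes in short steps, Python scripts to look and compute and a shell command to move; the robot and the scene stay as the last step left them, time stands still between calls to the robot, and variables do not carry over. Pictures are saved under pics/ and viewed, about 8 in all and at most 12, crops included, and the job is handed in when it is done.

```bash
mkdir -p pics; ls; cat > h.py <<'E'
import numpy as np, cv2
from bench import robot, eyes
def snap(n,f):
    p,d=eyes.snapshot(n); cv2.imwrite(f'pics/{f}.png',p[:,:,::-1]); np.save(f'pics/{f}.npy',d); return p,d
def rays(n,uv):
    c=eyes.camera_params(n); K=np.array(c['mtx'],float)
    D=np.array([c['k1'],0,0,0,0],float)
    return cv2.undistortPoints(np.array(uv,float).reshape(-1,1,2),K,D).reshape(-1,2)
def pix2w(n,uv,dep):
    s=rays(n,uv); z=np.array(dep,float); T=np.linalg.inv(np.array(eyes.camera_params(n)['world_to_cam']))
    P=np.c_[s[:,0]*z,-s[:,1]*z,-z,np.ones(len(s))]
    return (P@T.T)[:,:3]
def atz(n,uv,h):
    T=np.linalg.inv(np.array(eyes.camera_params(n)['world_to_cam']))
    s=rays(n,uv); d=np.c_[s[:,0],-s[:,1],-np.ones(len(s))]@T[:3,:3].T; o=T[:3,3]
    return o+d*((h-o[2])/d[:,2])[:,None]
E
python3 - <<'E'
from h import *
snap('top','t0'); snap('scene','s0')
for n in('top','scene'):print(eyes.camera_params(n))
o=robot.get_obs();print(o)
E
```

```text
pics
{'mtx': array([[491.20462983,   0.        , 322.51786545],
       [  0.        , 491.20462983, 247.44634498],
       [  0.        ,   0.        ,   1.        ]]), 'k1': 0.0392976601524919, 'world_to_cam': array([[-0.0142736 , -0.9997247 , -0.01862221,  0.11430516],
       [ 0.98883536, -0.01687597,  0.14805346, -0.61798557],
       [-0.14832697, -0.01630105,  0.98880402, -0.78306733],
       [ 0.        ,  0.        ,  0.        ,  1.        ]])}
{'mtx': array([[499.29270669,   0.        , 319.39196817],
       [  0.        , 499.29270669, 236.47634315],
       [  0.        ,   0.        ,   1.        ]]), 'k1': -0.002845356949850894, 'world_to_cam': array([[ 0.50419525,  0.86344411,  0.01585608, -0.40514262],
       [-0.66259112,  0.37500419,  0.64834008,  0.30251387],
       [ 0.55385933, -0.33739609,  0.76118574, -1.30800871],
       [ 0.        ,  0.        ,  0.        ,  1.        ]])}
{'time': 0.1, 'joint_positions': array([-1.22710739e+00,  8.79048979e-02,  1.37205894e+00, -4.08714105e-05,
        1.68358439e+00, -1.03081900e-01]), 'qvel': array([ 1.76171439e-03, -2.88510610e-03, -1.89855396e-03,  9.24891632e-04,
        3.32265949e-04, -8.31220905e-05]), 'joint_torque': array([ 2.21375929e-03, -3.41250372e+01, -3.03301227e+01,  7.19752349e-02,
        3.04274890e-02, -8.61991839e-05]), 'tool_pos': array([ 0.23746167, -0.49557043,  0.20443061]), 'ee_rot': array([-3.14143183e+00,  1.94937441e-03, -1.12402990e+00]), 'wrist_force': array([1.13831176, 0.10948972, 0.12108258]), 'wrist_torque': array([-0.04276041,  0.0383744 ,  0.02034036]), 'width': 0.09370711815397577}
```

View pics/t0.png

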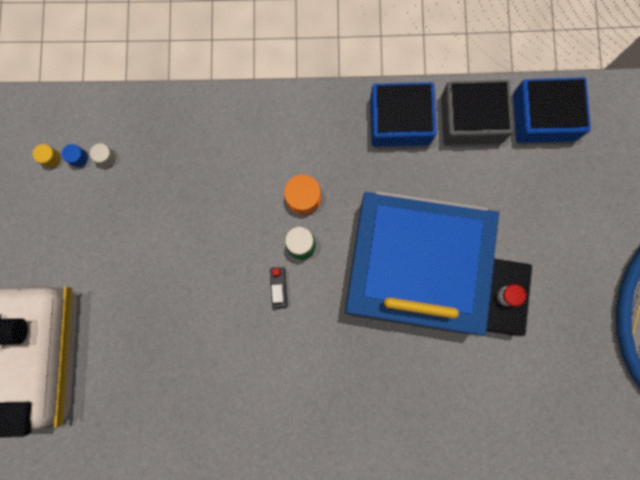

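View pics/s0.png

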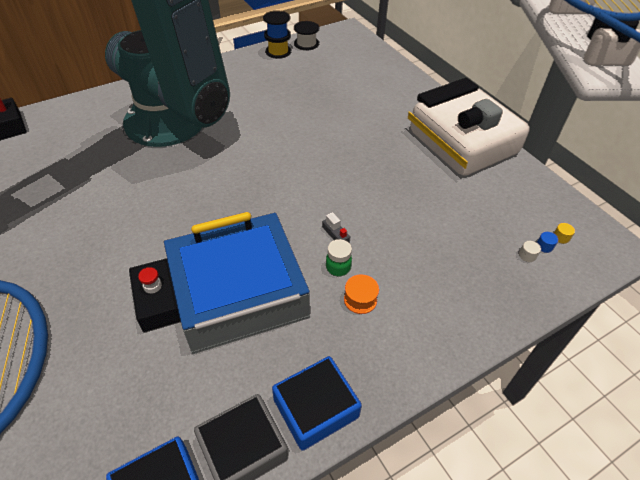

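The top view shows the box at about (425,262), with the handle running from (388,303) to (455,313), the plunger at (514,295) and the loose objects to the left. The box front faces the robot. I'll enlarge a crop of it next.

```bash
python3 - <<'E'
from h import *
p=cv2.imread('pics/t0.png')[180:350,335:545]
cv2.imwrite('pics/c0.png',cv2.resize(p,None,fx=3.5,fy=3.5,interpolation=cv2.INTER_CUBIC))
d=np.load('pics/t0.npy')
uv=[(514,295),(420,308),(425,250),(400,220),(450,280),(515,330),(518,330),(302,190),(298,240)]
print(np.round(pix2w('top',uv,[d[v,u] for u,v in uv]),4))
rgb=cv2.cvtColor(cv2.imread('pics/t0.png'),cv2.COLOR_BGR2HSV)
for nm,lo,hi,z in [('yellow',(18,150,100),(32,255,255),.130),('red',(0,190,100),(6,255,255),.088),('redhi',(172,150,80),(180,255,255),.088)]:
    m=cv2.inRange(rgb,lo,hi);m[:,:340]=0;m[:,560:]=0;m[:180]=0;m[350:]=0
    v,u=np.nonzero(m)
    if len(u)<5: print(nm,len(u));continue
    r=cv2.minAreaRect(np.c_[u,v].astype(np.float32)); print(nm,len(u),u.mean(),v.mean(),r)
    print(atz('top',[(u.mean(),v.mean())]+[tuple(q) for q in cv2.boxPoints(r)],z).round(4))
E
```

```text
[[ 0.5333 -0.1938  0.0887]
 [ 0.514  -0.0399  0.1309]
 [ 0.6063 -0.0591  0.0901]
 [ 0.6557 -0.0214  0.0901]
 [ 0.558  -0.0959  0.0903]
 [ 0.4788 -0.2047  0.0518]
 [ 0.4787 -0.2104  0.0492]
 [ 0.722   0.1389  0.0404]
 [ 0.6312  0.1452  0.0589]]
yellow 673 420.65527488855867 307.8083209509658 ((420.5284118652344, 307.8202819824219), (73.9782485961914, 9.461729049682617), 8.972626686096191)
[[ 0.5143 -0.041   0.13  ]
 [ 0.5166  0.0142  0.13  ]
 [ 0.5304  0.0115  0.13  ]
 [ 0.512  -0.0955  0.13  ]
 [ 0.4983 -0.0925  0.13  ]]
red 356 514.6994382022472 294.9831460674157 ((514.5, 295.0), (20.0, 21.0), 90.0)
[[ 0.5334 -0.1951  0.088 ]
 [ 0.5492 -0.1798  0.088 ]
 [ 0.5487 -0.2121  0.088 ]
 [ 0.5177 -0.2097  0.088 ]
 [ 0.518  -0.1776  0.088 ]]
redhi 4
```

View pics/c0.png

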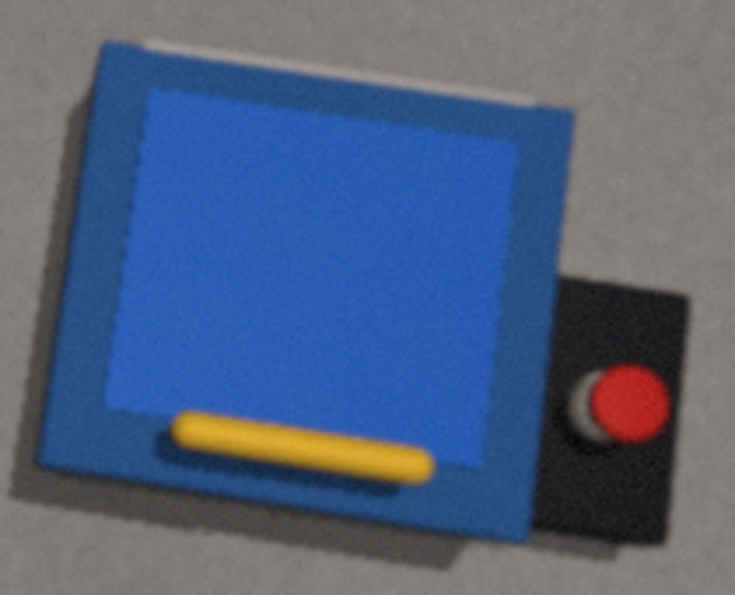

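```bash
cat >> h.py <<'E'
from scipy.spatial.transform import Rotation as Ro
def delta(p,yaw_deg,pitch=0,o=None):
    "shift (mm) and turn (deg) in tool axes from measured pose to TCP p, tool down, jaws at yaw"
    o=o or robot.get_obs(); R=Ro.from_euler('xyz',o['ee_rot'])
    T=Ro.from_euler('xyz',[180,pitch,yaw_deg],degrees=True)
    return (R.inv()*T).as_rotvec(degrees=True).round(1), (R.inv().apply(np.array(p)-o['tool_pos'])*1e3).round(1)
E
python3 - <<'E'
from h import *
c=atz('top',[(364.4,192.3),(498.7,211.4),(346.4,312.3),(485.6,334.9)],.088)
h=atz('top',[(420.66,307.8)],.129)[0]; pl=atz('top',[(514.7,295)],.088)[0]
src=np.array([[100,110],[100,-110],[-100,110],[-100,-110],[-75,0],[-75,47.5],[-75,-47.5],[-30,-147.5]])/1e3
e=atz('top',[(388,303),(453.5,313)],.129)
dst=np.vstack([c,h,e,pl])[:,:2]
from scipy.optimize import least_squares
f=lambda x:(src@np.array([[np.cos(x[2]),-np.sin(x[2])],[np.sin(x[2]),np.cos(x[2])]]).T+x[:2]-dst).ravel()
w=np.repeat([1,1,1,1,2,.3,.3,2],2)
r=least_squares(lambda x:f(x)*w,[.6,-.05,0]).x
print(r[:2].round(4),np.degrees(r[2]));print((f(r).reshape(-1,2)*1e3).round(1))
print('handle',h,'pl',pl)
# independent: scene camera
import cv2
hsv=cv2.cvtColor(cv2.imread('pics/s0.png'),cv2.COLOR_BGR2HSV)
for nm,lo,hi,z,box in [('y',(18,150,100),(32,255,255),.128,(180,260,200,250)),('r',(0,190,100),(6,255,255),.088,(130,170,260,300))]:
    m=cv2.inRange(hsv,lo,hi);k=np.zeros_like(m);k[box[2]:box[3],box[0]:box[1]]=1;v,u=np.nonzero(m*k)
    print(nm,len(u),u.mean(),v.mean(),atz('scene',[(u.mean(),v.mean())],z))
print(delta([pl[0],pl[1],.16],-9.8))
E
```

```text
[ 0.5882 -0.055 ] -9.894216172586294
[[ 2.4  1.8]
 [ 0.6 -1. ]
 [-1.2  2.7]
 [-1.7  0.1]
 [ 0.  -0.9]
 [ 0.5 -2.1]
 [ 0.1  0.2]
 [-0.   0. ]]
handle [ 0.51429388 -0.04121313  0.129     ] pl [ 0.53335071 -0.1951433   0.088     ]
y 479 220.64718162839247 222.09603340292276 [[ 0.51758572 -0.0436395   0.128     ]]
r 247 147.55465587044534 274.78542510121457 [[ 0.5341902  -0.19496766  0.088     ]]
(array([ -0.1,   0.1, -54.6]), array([-143. , -396.6,   44.8]))
```

```bash
python3 -m jog '[[[0,0,-8],[-10,-28,0],1],[[0,0,-16],[-22,-62,0],1],[[0,0,-24],[-36,-100,0],1],[[0,0,-32],[-50,-140,0],1],[[0,0,-40],[-64,-178,0],1]]'; python3 -c "
from h import *
print(delta([.534,-.195,.13],-9.9))"
```

```text
time: 0.6
tool_pos: [0.3713, -0.3599, 0.2049]
ee_rot: [-3.141, 0.001, -0.42]
wrist_force: [0.5, -0.0, -0.8]
width: 0.0576
(array([ -0. ,   0. , -14.2]), array([  81.3, -216.9,   75. ]))
```

```bash
python3 -m jog '[[[0,0,-7],[16,-42,0],1],[[0,0,-14],[32,-84,0],1],[[0,0,-14.2],[48,-128,0],1],[[0,0,-14.2],[64,-172,20],1],[[0,0,-14.2],[78,-206,40],1]]'; python3 -m jog '[[[0,0,0],[0,0,0],1],[[0,0,0],[0,0,0],1],[[0,0,0],[0,0,0],1]]'; python3 -c "
from h import *
print(delta([.534,-.195,.088],-9.9)); snap('top','t1'); snap('scene','s1')
a=cv2.imread('pics/s1.png')[150:350,60:330]; cv2.imwrite('pics/c1.png',cv2.resize(a,None,fx=2.6,fy=2.6))"
```

```text
time: 1.1
tool_pos: [0.5283, -0.2041, 0.1655]
ee_rot: [3.141, -0.002, -0.177]
wrist_force: [0.7, -1.1, 0.1]
width: 0.0176
time: 1.4
tool_pos: [0.5263, -0.207, 0.1661]
ee_rot: [3.141, -0.001, -0.179]
wrist_force: [0.0, -0.3, 0.9]
width: 0.0004
(array([ 0.1, -0. , -0.4]), array([  5.4, -13.3,  78.1]))
```

View pics/c1.png

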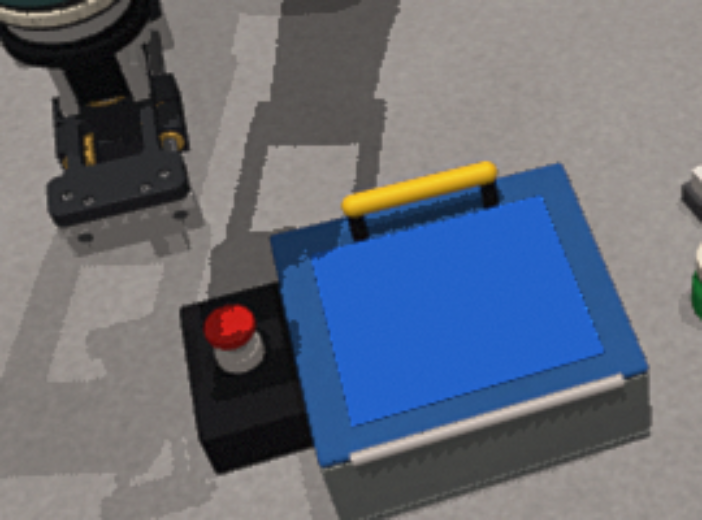

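The enlarged scene view shows the gripper in the upper left, roughly above the plunger in perspective, and the box untouched. I'll project the TCP into both pictures to check this.

```bash
python3 - <<'E'
from h import *
P=robot.get_obs()['tool_pos']
for n in('scene','top'):
    c=eyes.camera_params(n); q=c['world_to_cam']@np.r_[P,1]; s=np.array([q[0],-q[1]])/-q[2]; s*=1+c['k1']*(s@s)
    print(n,(c['mtx']@np.r_[s,1])[:2], ((c['mtx']@np.r_[s,1])[:2]-[60,150])*2.6)
a=cv2.imread('pics/t1.png')[150:380,380:640]; cv2.imwrite('pics/c1t.png',cv2.resize(a,None,fx=2.5,fy=2.5))
E
```

```text
scene [126.82717142 246.1946978 ] [173.75064569 250.10621427]
top [544.86147978 297.0256204 ] [1260.63984742  382.26661305]
```

View pics/c1t.png

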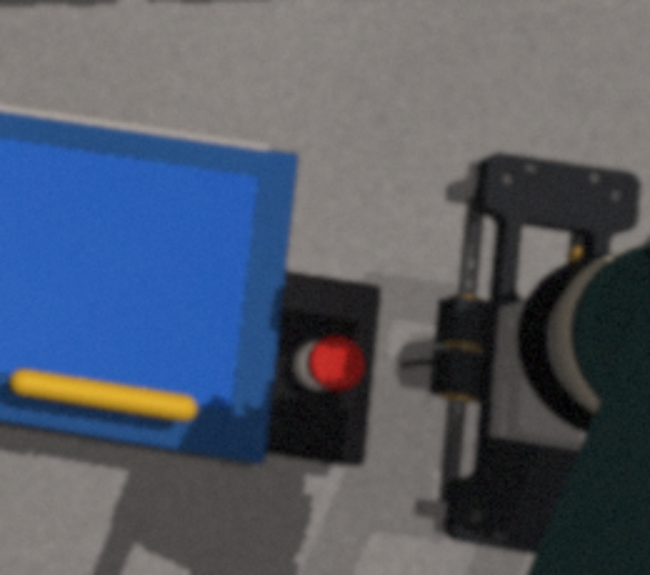

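The closed fingertip shows at crop (402,362), which agrees with the projected TCP (about 4 px off, half the finger width). Next I'll move over the plunger and down to just above it.

```bash
python3 -m jog '[[[0,0,0],[2.5,-6.5,15],1],[[0,0,0],[5.5,-13.5,35],1],[[0,0,0],[5.5,-13.5,55],1],[[0,0,0],[5.5,-13.5,68],1],[[0,0,0],[5.5,-13.5,70],1]]';  python3 -m jog '[[[0,0,0],[0,0,0],1],[[0,0,0],[0,0,0],1]]';python3 -c "
from h import *
print(delta([.534,-.195,.088],-9.9))"
```

```text
time: 2.0
tool_pos: [0.5328, -0.1933, 0.0928]
ee_rot: [-3.14, 0.004, -0.179]
wrist_force: [0.4, -0.1, -0.0]
width: 0.0004
time: 2.2
tool_pos: [0.535, -0.1942, 0.0966]
ee_rot: [3.141, -0.002, -0.178]
wrist_force: [0.4, -0.8, 0.2]
width: 0.0003
(array([ 0. , -0.1, -0.3]), array([-0.9,  1. ,  8.6]))
```

```bash
python3 -m jog '[[[0,0,0],[-1,1,4],1],[[0,0,0],[-1,1,8],1],[[0,0,0],[-1,1,12],1],[[0,0,0],[-1,1,14],1],[[0,0,0],[-1,1,14],1]]';  python3 -m jog '[[[0,0,0],[0,0,2],1],[[0,0,0],[0,0,4],1],[[0,0,0],[0,0,6],1],[[0,0,0],[0,0,6],1]]'
```

```text
time: 2.7
tool_pos: [0.5337, -0.1949, 0.082]
ee_rot: [3.141, -0.001, -0.178]
wrist_force: [0.4, -1.0, 3.6]
width: 0.0004
time: 3.1
tool_pos: [0.5338, -0.1949, 0.0764]
ee_rot: [3.141, -0.002, -0.178]
wrist_force: [-0.2, -0.7, 5.9]
width: 0.0006
```

```bash
python3 -m jog '[[[0,0,0],[0,0,1],1],[[0,0,0],[0,0,2],1],[[0,0,0],[0,0,2],1]]';python3 -m jog '[[[0,0,0],[0,0,1],1],[[0,0,0],[0,0,2],1],[[0,0,0],[0,0,2],1]]'
```

```text
time: 3.4
tool_pos: [0.5339, -0.195, 0.0762]
ee_rot: [3.14, -0.002, -0.178]
wrist_force: [-2.3, 0.5, 13.0]
width: 0.0006
time: 3.7
tool_pos: [0.534, -0.195, 0.076]
ee_rot: [3.14, -0.003, -0.178]
wrist_force: [-5.5, 2.0, 19.9]
width: 0.0004
```

At the stop: 20 N with no further travel, at z = 0.076. Releasing now.

```bash
python3 -m jog '[[[0,0,0],[0,0,-6],1],[[0,0,0],[0,0,-14],1],[[0,0,0],[0,0,-30],1],[[0,0,0],[0,0,-60],0.5],[[0,0,0],[0,0,-95],0]]';python3 -m jog '[[[0,0,0],[0,0,-15],-0.4],[[0,0,0],[0,0,-20],-0.4]]'; python3 -c "
from h import *
p,d=snap('scene','s2')
print(pix2w('scene',[(147,273),(149,275)],[d[273,147],d[275,149]]).round(4))
print(delta([.515,-.042,.19],-9.9))"
```

```text
time: 4.2
tool_pos: [0.5315, -0.1933, 0.1642]
ee_rot: [-3.139, 0.007, -0.178]
wrist_force: [1.3, -0.6, 0.4]
width: 0.0128
time: 4.4
tool_pos: [0.5338, -0.1946, 0.1877]
ee_rot: [3.141, -0.002, -0.178]
wrist_force: [-0.7, -0.3, -0.6]
width: 0.0289
[[ 0.5297 -0.1946  0.0878]
 [ 0.5361 -0.1929  0.0882]]
(array([ 0. , -0.1, -0.3]), array([ -45.3, -146.8,   -3. ]))
```

```bash
python3 -m jog '[[[0,0,0],[-10,-33,0],0],[[0,0,0],[-22,-70,0],0],[[0,0,0],[-34,-110,0],0],[[0,0,0],[-43,-140,0],0],[[0,0,-0.3],[-45.5,-147,0],0]]';python3 -m jog '[[[0,0,0],[0,0,0],0],[[0,0,0],[0,0,0],0],[[0,0,0],[0,0,0],0]]'; python3 -c "
from h import *
snap('top','t3');snap('scene','s3')
a=cv2.imread('pics/s3.png')[130:330,100:340]; cv2.imwrite('pics/c3.png',cv2.resize(a,None,fx=2.8,fy=2.8))
print(delta([.515,-.042,.103],-9.9))"
```

```text
time: 4.95
tool_pos: [0.5129, -0.0387, 0.1839]
ee_rot: [-3.141, 0.005, -0.169]
wrist_force: [-0.5, -0.8, 0.2]
width: 0.0471
time: 5.25
tool_pos: [0.5145, -0.043, 0.1858]
ee_rot: [3.141, 0.001, -0.175]
wrist_force: [-0.1, -0.5, -0.1]
width: 0.0468
(array([ 0. ,  0. , -0.1]), array([ 0.2, -1. , 83.1]))
```

View pics/c3.png

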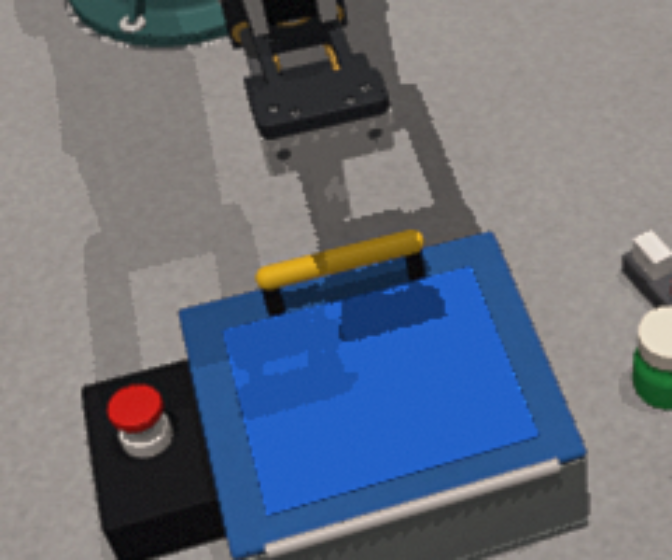

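The crop shows the plunger back up at (135,408), and the gripper over the middle of the handle at (340,258). Descending.

```bash
python3 -m jog '[[[0,0,0],[0,-0.5,18],0],[[0,0,0],[0,-1,38],0],[[0,0,0],[0,-1,58],0],[[0,0,0],[0,-1,72],0],[[0,0,0],[0,-1,80],0]]';python3 -m jog '[[[0,0,0],[0,0,2],0],[[0,0,0],[0,0,2],0],[[0,0,0],[0,0,2],0]]'
```

```text
time: 5.85
tool_pos: [0.5141, -0.0413, 0.1049]
ee_rot: [3.141, 0.002, -0.174]
wrist_force: [-0.4, 0.3, -0.9]
width: 0.047
time: 6.15
tool_pos: [0.5155, -0.041, 0.1056]
ee_rot: [3.141, -0.002, -0.173]
wrist_force: [-0.2, 0.9, 0.8]
width: 0.0471
```

```bash
python3 -m jog '[[[0,0,0],[0,0,2.5],0],[[0,0,0],[0,0,2.5],0.3],[[0,0,0],[0,0,2.5],0.5],[[0,0,0],[0,0,2.5],0.6],[[0,0,0],[0,0,2.5],0.7]]';python3 -m jog '[[[0,0,0],[0,0,0],1],[[0,0,0],[0,0,0],1],[[0,0,0],[0,0,0],1],[[0,0,0],[0,0,0],1]]';python3 -c "
from h import *
snap('top','t4');snap('scene','s4')
a=cv2.imread('pics/s4.png')[130:330,100:340]; cv2.imwrite('pics/c4.png',cv2.resize(a,None,fx=2.8,fy=2.8))"
```

```text
time: 6.65
tool_pos: [0.5148, -0.0408, 0.1021]
ee_rot: [3.142, -0.0, -0.173]
wrist_force: [-0.0, -0.3, -0.4]
width: 0.0181
time: 7.05
tool_pos: [0.5149, -0.0408, 0.1021]
ee_rot: [3.142, -0.0, -0.173]
wrist_force: [0.2, -0.5, 0.3]
width: 0.0153
```

View pics/c4.png

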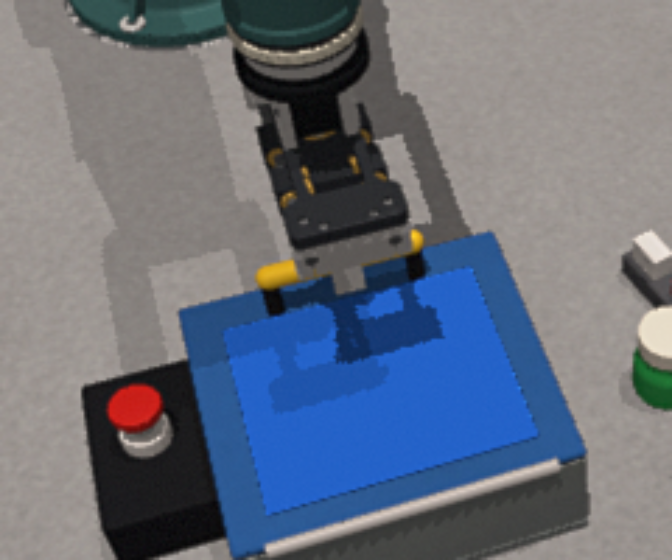

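The grip looks good: width 15.3 mm on the 16 mm bar. Now I'll break the seal, following the hinge arc: for a step θ the tool turns -θ about y, shifts x = 175(1-c)+23s, and goes up 175s.

```bash
python3 -m jog '[[[0,-0.3,0],[0.1,0,-0.9],1],[[0,-0.6,0],[0.2,0,-1.8],1],[[0,-0.9,0],[0.4,0,-2.7],1],[[0,-1.15,0],[0.5,0,-3.5],1],[[0,-1.15,0],[0.5,0,-3.5],1]]'
```

```text
time: 7.65
tool_pos: [0.5148, -0.0408, 0.1036]
ee_rot: [-3.142, 0.022, -0.173]
wrist_force: [4.7, -0.3, -13.0]
width: 0.015
```

```bash
python3 -m jog '[[[0,-0.2,0],[0.1,0,-0.6],1],[[0,-0.4,0],[0.2,0,-1.2],1],[[0,-0.4,0],[0.2,0,-1.2],1]]'
```

```text
time: 7.95
tool_pos: [0.515, -0.0409, 0.1052]
ee_rot: [-3.142, 0.029, -0.173]
wrist_force: [4.7, -0.5, -13.7]
width: 0.0152
```

```bash
python3 -m jog '[[[0,-0.15,0],[0.1,0,-0.5],1],[[0,-0.3,0],[0.15,0,-1.0],1],[[0,-0.3,0],[0.15,0,-1.0],1],[[0,-0.3,0],[0.15,0,-1.0],1]]'
```

```text
time: 8.35
tool_pos: [0.5154, -0.0409, 0.1071]
ee_rot: [3.142, 0.033, -0.173]
wrist_force: [5.2, -0.1, -14.2]
width: 0.0153
```

```bash
cat >> h.py <<'E'
def lid(f):
    "lid angle from the top depth picture: plane fit over visible lid points, box frame"
    p,d=snap('top',f); v,u=np.mgrid[185:340:2,345:500:2]; u=u.ravel();v=v.ravel(); k=d[v,u]>0
    hs=cv2.cvtColor(p,cv2.COLOR_RGB2HSV)[v,u]; k&=(hs[:,0]>100)&(hs[:,0]<125)&(hs[:,1]>140)
    W=pix2w('top',np.c_[u,v][k],d[v,u][k]); a=np.radians(-9.9); W[:,:2]=(W[:,:2]-[.588,-.055])@np.array([[np.cos(a),-np.sin(a)],[np.sin(a),np.cos(a)]])
    W=W[(abs(W[:,0])<.1)&(abs(W[:,1])<.11)&(W[:,2]>.075)&(W[:,2]<.145)]
    A=np.c_[W[:,:2],np.ones(len(W))]
    for _ in range(3):
        c=np.linalg.lstsq(A,W[:,2],rcond=None)[0]; r=abs(A@c-W[:,2]); A,W=A[r<.004],W[r<.004]
    o=robot.get_obs()
    print('n',len(W),'angle',round(-c[0],4),'front z',round(c[2]-.1*c[0],4),'back z',round(c[2]+.1*c[0],4),'tool',o['tool_pos'].round(4),'F',o['wrist_force'].round(1),'w',round(o['width'],4))
E
python3 - <<'E'
from h import *
lid('t5')
# same on shut lid (stored pictures)
real=snap
import h
for f in('t0','t4'):
    h.snap=lambda n,_f,f=f:(cv2.imread(f'pics/{f}.png')[:,:,::-1].copy(),np.load(f'pics/{f}.npy'))
    print(f); h.lid(f)
E
```

```text
n 2115 angle 0.0283 front z 0.0954 back z 0.0898 tool [ 0.5155 -0.0409  0.1072] F [  4.7  -0.4 -13.7] w 0.0154
t0
n 3917 angle -0.0029 front z 0.0896 back z 0.0901 tool [ 0.5155 -0.0409  0.1072] F [  4.7  -0.4 -13.7] w 0.0154
t4
n 2316 angle 0.0003 front z 0.0899 back z 0.0899 tool [ 0.5155 -0.0409  0.1072] F [  4.7  -0.4 -13.7] w 0.0154
```

The lid has followed without slipping: 0.028 rad from the depth fit, and the TCP is up 5 mm. Continuing slowly.

```bash
python3 -m jog '[[[0,-0.2,0],[0.1,0,-0.6],1],[[0,-0.4,0],[0.2,0,-1.2],1],[[0,-0.6,0],[0.3,0,-1.8],1],[[0,-0.8,0],[0.4,0,-2.4],1],[[0,-0.8,0],[0.4,0,-2.4],1]]'
```

```text
time: 8.9
tool_pos: [0.5165, -0.0411, 0.1116]
ee_rot: [3.141, 0.045, -0.173]
wrist_force: [2.7, -1.1, -4.9]
width: 0.0151
```

```bash
python3 -m jog '[[[0,-0.25,0],[0.1,0,-0.8],1],[[0,-0.5,0],[0.2,0,-1.5],1],[[0,-0.75,0],[0.35,0,-2.3],1],[[0,-1,0],[0.45,0,-3],1],[[0,-1,0],[0.45,0,-3],1]]'
```

```text
time: 9.4
tool_pos: [0.5167, -0.0412, 0.1136]
ee_rot: [3.142, 0.064, -0.173]
wrist_force: [2.1, 0.0, -5.3]
width: 0.0151
```

```bash
python3 -m jog '[[[0,-0.5,0],[0.2,0,-1.5],1],[[0,-1,0],[0.4,0,-3],1],[[0,-1.5,0],[0.7,0,-4.6],1],[[0,-2,0],[0.9,0,-6.1],1],[[0,-2,0],[0.9,0,-6.1],1]]'
```

```text
time: 9.9
tool_pos: [0.5179, -0.0414, 0.1196]
ee_rot: [3.142, 0.099, -0.173]
wrist_force: [0.6, 0.7, -3.2]
width: 0.015
```

```bash
python3 -m jog '[[[0,-0.5,0],[0.2,0,-1.5],1],[[0,-1,0],[0.4,0,-3],1],[[0,-1.5,0],[0.7,0,-4.6],1],[[0,-2,0],[0.9,0,-6.1],1],[[0,-2,0],[0.9,0,-6.1],1]]'; python3 -c "
from h import *
lid('t6')"
```

```text
time: 10.4
tool_pos: [0.5193, -0.0416, 0.1255]
ee_rot: [3.142, 0.134, -0.173]
wrist_force: [-1.3, 0.8, -1.7]
width: 0.0152
n 1924 angle 0.1306 front z 0.1166 back z 0.0905 tool [ 0.5193 -0.0416  0.1253] F [-1.2 -0.1 -2.7] w 0.0154
```

```bash
python3 -m jog '[[[0,-0.7,0],[0.3,0,-2.1],1],[[0,-1.4,0],[0.65,0,-4.3],1],[[0,-2.1,0],[1,0,-6.4],1],[[0,-2.8,0],[1.35,0,-8.5],1],[[0,-3.3,0],[1.6,0,-10],1]]'
```

```text
time: 10.95
tool_pos: [0.5221, -0.0421, 0.135]
ee_rot: [3.141, 0.193, -0.173]
wrist_force: [-3.1, -0.1, -1.7]
width: 0.0153
```

```bash
python3 -m jog '[[[0,-0.4,0],[0.2,0,-1.2],1],[[0,-0.7,0],[0.4,0,-2.2],1],[[0,-0.7,0],[0.4,0,-2.2],1],[[0,-0.7,0],[0.4,0,-2.2],1]]'; python3 -c "
from h import *
lid('t7');snap('scene','s7')
a=cv2.imread('pics/s7.png')[130:330,100:400]; cv2.imwrite('pics/c7.png',cv2.resize(a,None,fx=2.6,fy=2.6))"
```

```text
time: 11.35
tool_pos: [0.5227, -0.0422, 0.1368]
ee_rot: [3.141, 0.204, -0.173]
wrist_force: [-4.5, 1.2, -0.5]
width: 0.0152
n 2013 angle 0.1986 front z 0.1304 back z 0.0907 tool [ 0.5226 -0.0422  0.1368] F [-4.9  0.5  0.2] w 0.0152
```

View pics/c7.png

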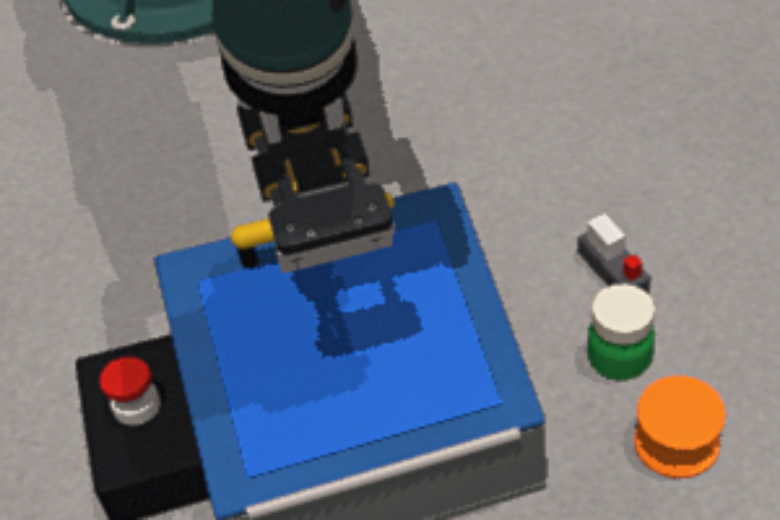

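The lid is ajar and held by the handle, the plunger is up at (127,378), and the clamp, tub and reel are still standing. One steadiness check and a comparison of the loose objects, then I'll hand in.

```bash
python3 -m jog '[[[0,0,0],[0,0,0],1],[[0,0,0],[0,0,0],1],[[0,0,0],[0,0,0],1],[[0,0,0],[0,0,0],1],[[0,0,0],[0,0,0],1]]'; python3 -c "
from h import *
lid('t8'); a,b=[cv2.imread(f'pics/{f}.png')[165:315,262:330].astype(int) for f in('t0','t8')]
x=abs(a-b).max(2); print('loose-object diff mean,max,n>40',x.mean(),x.max(),(x>40).sum()); print(abs(robot.get_obs()['qvel']).max())
from bench import close_job; print(close_job())"
```

```text
time: 11.95
tool_pos: [0.5226, -0.0422, 0.1368]
ee_rot: [3.141, 0.204, -0.173]
wrist_force: [-5.5, 1.0, -0.1]
width: 0.0157
n 2003 angle 0.198 front z 0.1304 back z 0.0908 tool [ 0.5227 -0.0422  0.1368] F [-5.4  0.8 -0.3] w 0.0155
loose-object diff mean,max,n>40 18.832549019607843 31 0
0.001871015717307701
the job is handed in; nothing more can be done
None
```

The job is handed in at about 12 s on the robot's clock: the box is vented, and the arm is holding the lid ajar by its yellow handle.

- **Vent plunger:** I pressed it until the force rose to 20 N with no further travel, with the fingertip at z = 0.076 m, which is its stop. After I let go, its top measured 0.088 m, so it had sprung back up.
- **Lid:** I gripped the handle with a measured opening of 15–16 mm on the 16 mm bar and raised it in small steps along the hinge arc. The highest force read between steps was about 14 N, at the seal. It did not fly open.
- **Last checks:** The lid slope from the depth picture was 0.198, so the front edge is about 39–40 mm up. It stayed there over half a second of holding, with the arm at rest. The tool's height gain of 34.7 mm agrees with 0.20 rad.
- **Loose objects:** Comparing the first and last top pictures showed only an even brightness change (mean 19, no pixel over 40), so nothing points to the reel, tub or clamp having moved.
- **Disagreements:** A sideways force of about 5 N remains at the wrist from small errors in following the arc. I did not feel the seal's upward push: the force only fell from 14 N to about 5 N and then to 2–3 N.

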